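Clamp the chopping board with a reversible ratchet clamp

TASK

Clamp the chopping board down with the ratchet clamp that stands over its far edge: flip the small direction lever on the clamp's handle over to the other side, so that the clamp drives downward, then swing the handle back and forth until the foot bears firmly on the board and the handle pushes roughly half as hard again as when it ran free. Do not force it any further than that, or the foot dents the board. Leave the lever on its tightening side and the board and the things around it where they are.

Things in the scene. Friction and masses are not known exactly. Their poses are not given: they have to be found in the camera images.
- clamp: grey cast clamp stand, fixed to the worktop: a column with an arm that overhangs the board's far edge and carries a vertical screw. Origin: on the screw's axis at worktop height; z up; -x points away from the column, over the board, towards the robot. Column and base plate lie at x = +50 to +140 mm, y within 65 mm; the arm's top is at z = 102 mm.
- wheel_centre (a point): centre of the steel ratchet wheel on the screw, 116 mm above the worktop: 104 mm across, 24 teeth on its upper face (0.26 rad a tooth, so a swing may slip that far before it bites). A nut on the axis, 28 mm across, ends at z = 164 mm. The wheel turns with the screw and holds by friction when the handle is let go or swung back.
- handle (a joint): angle of the handle about the screw axis, rad: 0 along the clamp's -x, positive clockwise from above (grip moves to the clamp's +y, the robot's left), stops at -0.6 and +0.6. Flat grey bar, top at z = 154 mm. Grip in the clamp's frame at angle q: x = -160 cos q, y = +160 sin q (mm). Push at the grip: 1 to 3 N while the ratchet slips, about 7 N while it drives the free screw. Stays where left.
- handle_grip (a point): point on the axis of the upright black round grip at the outer end of the handle, 185 mm above the worktop and 160 mm from the screw axis. The grip is 22 mm in diameter, from z = 154 to 207 mm, a sleeve that spins freely on its pin; it may be gripped, or pushed from either side.
- tumbler (a joint): lean of the direction lever, rad, about the handle's long axis. An over-centre spring keeps it at -0.55 or +0.55 (0.25 to 0.55 while a tip rides on a tooth). It leans to the side to which it drives. Positive: to the robot's left (clamp's +y); swings to positive handle angles then drive the screw down, swings back slip. Negative, as at the start: the reverse, driving up. Fast swings may throw it.
- tumbler_tip (a point): centre of the black ball, 16 mm in diameter, on top of the direction lever, a 7.6 mm rod standing up between the two rails of the handle: 45 mm from the screw axis along the handle, 178 mm above the worktop and 26 mm to the side when leaning. A sideways push of 1 to 2 N on the ball takes it over the middle; then it snaps across.
- tumbler_pin (a point): the lever's pin in the handle: on the handle's middle line, 45 mm from the screw axis and 135 mm above the worktop; the lever's ball is 50 mm from it. The rails' tops are at z = 154 mm, their outer sides 25 mm from the middle line.
- foot_face (a point): centre of the underside of the round steel foot, 44 mm across, on the screw's lower end. 8 to 13 mm above the board's top at the start; goes down 4.8 mm per rad of the screw, does not turn.
- foot: the foot itself; origin on the screw axis, 37 mm below its underside. Once on the board it is stiff: each mm further at the grip adds about 3 N of load on the board, and each 100 N of load adds about 3 N to the push at the grip while it moves (at a standstill the handle pushes back less). 100 N is a firm hold.
- board: loose brown wooden chopping board, 235 x 290 x 24 mm (x, y, z), origin at the centre of its underside. Its far edge lies under the foot.
- salt: salt shaker, 44 mm wide and 90 mm tall, origin at the centre of its underside; stands left of the clamp's column.
- tin: small tin, 57 mm across and 72 mm tall, origin at the centre of its underside; stands right of the clamp's column.
- garlic: garlic bulb, 60 mm wide and 58 mm tall, origin at the centre of its underside; lies on the board.

How it is judged:
On the way, in this order (a step that is already met when the one before it is completed fails the run):
1. the direction lever has been flipped to its lowering side (value of joint tumbler above 0.2 rad), for 0.2 s.
2. the foot has come down onto the board (contact force between foot and board above 10 N), for 0.2 s.
At the end, for the whole second after the job is handed in: The foot presses on the board with 40 to 180 N, the direction lever leans to the lowering side (joint tumbler above 0.15), the board lies still within 20 mm of where it was, and the salt shaker, tin and garlic within 30 mm (contact force between foot and board between 40 and 180 N and value of joint tumbler above 0.15 rad and distance of board from where it was at the start of the episode below 0.02 m and linear speed of board below 0.01 m/s and distance of each of salt, tin, garlic from where it was at the start of the episode below 0.03 m); the robot touches nothing.
It fails at once if the foot pressed the board with more than 180 N (contact force between foot and board above 180 N).
It fails at once if the board was shifted by more than 20 mm (distance of board from where it was at the start of the episode above 0.02 m).
It fails at once if a bystander was moved by more than 30 mm (distance of any of salt, tin, garlic from where it was at the start of the episode above 0.03 m).
It also fails if it takes over 72 s, if anything falls off the work surface, if the arm or the gripper's body presses on something with over 40 N, if the wrist force passes 120 N, or if a joint passes its speed limit or range.

ROBOT

A 6-joint arm with a two-finger parallel gripper is mounted at the origin on a cart in front of the work surface, level with it; the furniture and walls round the work are solid. World frame = base frame: x ahead of the robot, y to its left, z up, the work surface at z = 0. Lengths are in m, angles in rad, forces in N, time in s.
With the tool pointing down it reaches from about 0.35 to 0.975 m from the base axis. Payload 4.9 kg.
Tool frame: the origin (TCP) lies at the very end of the fingers, on their centre line; the grasp point (between the pads) lies 19 mm behind it; z points along the fingers, y is the line along which they close (so a half turn about z gives the same grasp; the last joint's range is limited). The gripper opens to 85 mm and grips with 20 to 120 N. Pads are 22 mm wide; open, the fingers measure 114 mm over their backs; the gripper's body (76 mm by 85 mm) begins 54 mm behind the grasp point. The pads swing forward as they close: fully open they stand 13 mm farther back than shut.
Start: joints at [-1.46, 0.053, 1.613, -0, 1.476, -0.119], TCP at [0.142, -0.609, 0.204] pointing down, gripper open.
Joint ranges: [-3.01, 3.01], [-1.01, 2.22], [0.06, 2.58], [-1.02, 4.17], [0.09, 2.62], [-3.14, 3.14]. Speed limits (rad/s): [2.57, 2.57, 3.14, 3.14, 3.14, 3.14].

INTERFACE

Orientations are given as a unit quaternion [w, x, y, z].
In Python, from plant import manip gives the robot as it stands.
- The arm moves only by the tool move_arm, never from a script. Its argument "plan" is a list that holds one entry, the list of rows, each a list of 7 numbers: the shift along the tool's x, y, z as a fraction of full scale, then the turn, a rotation vector about the tool's x, y, z as a fraction of full scale, then the closure, from 0 (fully open) to 1 (shut). In form: [[[dx, dy, dz, wx, wy, wz, fingers], ...]]. A call has exactly 10 rows; each row shifts and turns the commanded pose from where the row before left it, along the tool's axes as they then stand; what a row does not reach is not made up. Full scale, the value 1, is 0.12 m for a shift and 0.15 rad for a turn. A row lasts 1/8 s, in which the tool goes at most 62.5 mm and 10.7 degrees, less where a joint would pass 70% of its speed; a pose out of reach is approached as far as the arm can. A call with a number of a shift or a turn outside -1 to 1 is refused whole. A call with a gripper value outside its range is refused whole. The fingers move at their own pace and stop on an object; the grip force is fixed at half the most. Time passes only in rows, so rows that do not move let the fingers close, or fill a call up. It gives the time, the measured TCP pose, the force, the opening and the grip force at its end, in the units of the state.
- manip.state(): the state, without advancing time (a new reading comes with each control period).
- manip.grab_frame(name): name is "scene" or "side" or "wrist"; returns a dict with "pixels" (420x560x3 uint8, blue, green, red), "depth" (420x560 float32, m along the optical axis (not along the pixel's ray), 0 where there is no reading), "vfov" (degrees; the focal length in pixels is half the picture's height over the tangent of half this angle, whatever the lens; pixels are square), "cx", "cy" (the principal point, pixels), "view" (4x4, takes a point from world to camera coordinates). Camera axes: x right, y down, z forward; pixel columns grow to the right and rows downward; lengths in m; the calibration is good to about 2 mm. A picture is of the moment at which its call begins.
- manip.job_done(): hands the job in; it is judged then, once.
The state is a dict: "time": time; "joint_pos": joint angles; "joint_vel": joint speeds; "joint_efforts": joint torques, N m; "tool_pos": TCP position; "tool_rot": TCP orientation; "contact_force": force on the tool from outside, world axes, zero at the start; "ft_torque": the same for the moment, N m; "gripper_width": opening from 0.0 (shut) to 1.0 (fully open); "grasp_force": force on a finger pad.
Only numpy, scipy, OpenCV 4.12 (cv2) and the standard library are available. Lean on these libraries where they do the work, as an engineer would, in place of code of your own. Each camera call takes 0.05 s, during which the arm holds its last target. There are 200 camera calls.

## Working session

There is one attempt and no reset: what is moved stays moved. The work goes in short steps, Python scripts to look and compute and a tool call to move; the robot and the scene stay as the last step left them, time stands still between calls to the robot, and variables do not carry over. Pictures are saved under pics/ and viewed, at most 10 in all, crops included, and the job is handed in when it is done.

Besides the shell and the picture viewer there is one more tool, called after "Call:" by a JSON object that holds its "fn" and its "kwargs". move_arm: Moves the arm, as the interface text tells. Its arguments: {"type":"object","properties":{"plan":{"type":"array"}},"required":["plan"]}

```bash
mkdir -p pics; cat > h.py <<'E'
import numpy as np, cv2, json
from plant import manip
def cam(n):
    f=manip.grab_frame(n); return f
def foc(f): return 210/np.tan(np.radians(f["vfov"])/2)
def world(f,u,v,d=None):
    F=foc(f); d=f["depth"][int(v),int(u)] if d is None else d
    p=np.array([(u-f["cx"])/F*d,(v-f["cy"])/F*d,d,1]); return (np.linalg.inv(f["view"])@p)[:3]
def proj(f,p):
    c=f["view"]@np.append(p,1); F=foc(f); return c[0]/c[2]*F+f["cx"],c[1]/c[2]*F+f["cy"]
E
python3 - <<'E'
from h import *
import pickle
fs={n:cam(n) for n in("scene","side")}
pickle.dump(fs,open("f0.pkl","wb"))
for n,f in fs.items(): cv2.imwrite(f"pics/{n}0.png",f["pixels"]); print(n,f["vfov"],np.round(f["view"],3).tolist())
s=manip.state(); print(s)
E
```

```text
scene 49.36719374818406 [[-0.564, -0.825, 0.025, 0.38], [-0.333, 0.199, -0.922, 0.321], [0.756, -0.528, -0.387, 0.626], [0.0, 0.0, 0.0, 1.0]]
side 55.22770787178542 [[-0.689, -0.725, 0.003, 0.464], [-0.575, 0.544, -0.611, 0.412], [0.441, -0.423, -0.792, 0.715], [0.0, 0.0, 0.0, 1.0]]
{'time': 0.1, 'joint_pos': array([-1.46001400e+00,  5.33024746e-02,  1.61417963e+00,  3.44491360e-05,
        1.47601489e+00, -1.19017646e-01]), 'joint_vel': array([ 0.00179114, -0.00161632, -0.00350639,  0.00195066,  0.00171607,
       -0.00116008]), 'joint_efforts': array([ 4.81812572e-05, -3.94905567e+01, -3.71363282e+01, -1.72828254e-04,
        3.92266302e-03,  1.04155635e-05]), 'tool_pos': array([ 0.14229424, -0.60794095,  0.2025651 ]), 'tool_rot': array([-9.52091398e-04,  9.93405994e-01,  1.14645646e-01,  2.10662542e-05]), 'contact_force': array([ 0.10934889, -0.43342763,  0.42914845]), 'ft_torque': array([-0.04126571, -0.04031863,  0.04416219]), 'grasp_force': 0.0, 'gripper_width': 0.9974729499132898}
```

View pics/scene0.png

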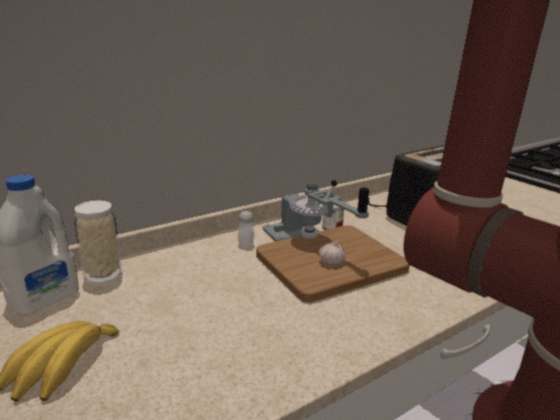

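View pics/side0.png

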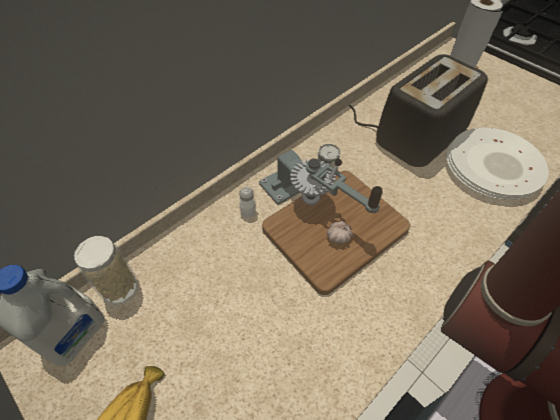

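The scene view has the clamp near (315,205) and the grip near (364,200). In the side view the grip is at (376,197), the wheel at (305,180) and the lever ball near (338,161). I'll enlarge both.

```bash
python3 - <<'E'
import pickle,cv2,numpy as np
fs=pickle.load(open("f0.pkl","rb"))
a=fs["scene"]["pixels"][165:275,255:395]; b=fs["side"]["pixels"][130:240,250:390]
im=np.vstack([cv2.resize(x,None,fx=5,fy=2.7 if 0 else 5,interpolation=cv2.INTER_CUBIC) for x in (a,)])
im2=cv2.resize(b,None,fx=5,fy=5,interpolation=cv2.INTER_CUBIC)
cv2.imwrite("pics/c1.png",im);cv2.imwrite("pics/c2.png",im2)
E
```

```text
(no output)
```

View pics/c1.png

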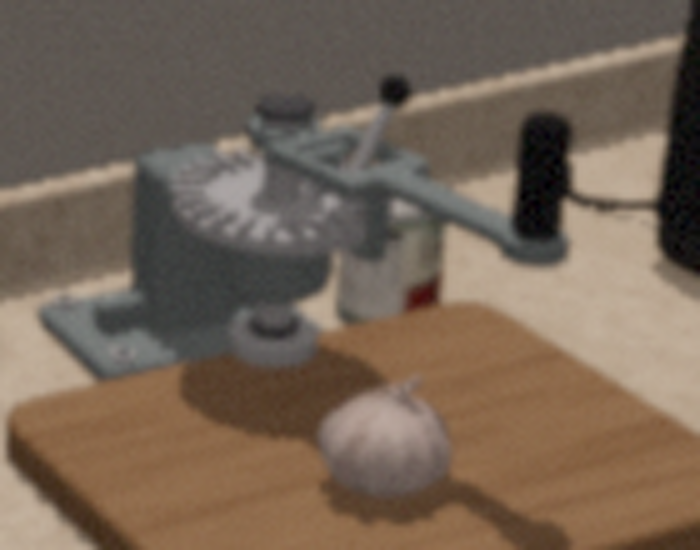

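View pics/c2.png

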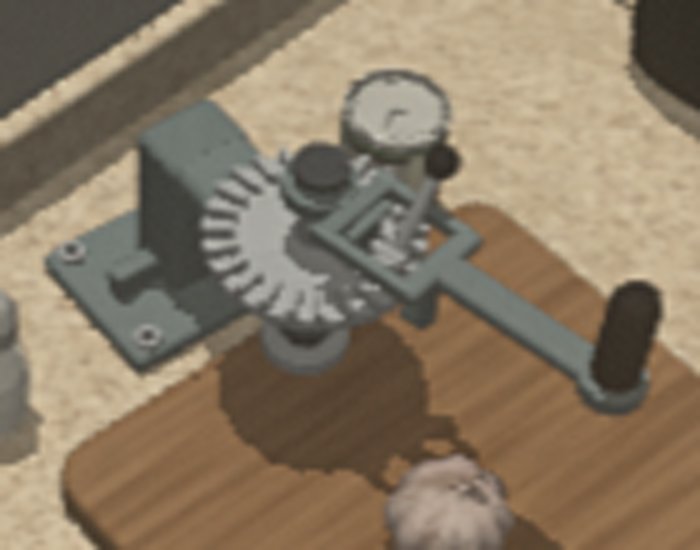

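Crops (×5). Scene view: ball (394,90), grip middle (542,178), nut top (286,104). Side view: ball (442,161), grip middle (627,338), nut top (322,160). Next I'll triangulate these.

```bash
cat >> h.py <<'E'
def tri(obs):
    A=[];b=[]
    for f,(u,v) in obs:
        o=np.linalg.inv(f["view"])[:3,3]; d=world(f,u,v,1.0)-o; d/=np.linalg.norm(d)
        P=np.eye(3)-np.outer(d,d); A.append(P); b.append(P@o)
    x=np.linalg.solve(sum(A),sum(b)); return x,[np.round(np.subtract(proj(f,x),uv),1) for f,uv in obs]
E
python3 - <<'E'
from h import *
import pickle
fs=pickle.load(open("f0.pkl","rb")); S,D=fs["scene"],fs["side"]
for n,a,b in [("ball",(394,90),(442,161)),("gripmid",(542,178),(627,338)),("griptop",(546,122),(636,292)),("nuttop",(286,104),(322,160)),("foot",(275,345),(306,350))]:
    a=np.array(a)/5+(254.6,164.6);b=np.array(b)/5+(249.6,129.6)
    x,r=tri([(S,a),(D,b)]); print(n,x.round(4),r, world(S,*a).round(3),world(D,*b).round(3))
# column top plane, depth based points
for uv in [(165,135),(210,105),(60,265),(145,350)]:
    print(world(D,uv[0]/5+249.6,uv[1]/5+129.6).round(3))
E
```

```text
ball [ 0.5871 -0.0907  0.1791] [array([-0.1,  0. ]), array([ 0.1, -0. ])] [ 0.584 -0.088  0.181] [ 0.585 -0.088  0.182]
gripmid [ 0.4706 -0.071   0.1799] [array([-0.1,  0. ]), array([ 0.1, -0. ])] [ 0.465 -0.065  0.183] [ 0.467 -0.063  0.19 ]
griptop [ 0.4745 -0.0742  0.2029] [array([-0.,  0.]), array([ 0., -0.])] [ 0.469 -0.068  0.206] [ 0.474 -0.073  0.205]
nuttop [ 0.6333 -0.0655  0.1624] [array([-0.1,  0. ]), array([ 0.1, -0. ])] [ 0.632 -0.065  0.163] [ 0.633 -0.064  0.164]
foot [ 0.6227 -0.057   0.0425] [array([-0.6,  0.1]), array([ 0.6, -0.2])] [ 0.622 -0.058  0.043] [ 0.622 -0.054  0.045]
[ 0.735 -0.066  0.101]
[ 0.735 -0.098  0.1  ]
[ 0.766 -0.021  0.012]
[ 0.693 -0.014  0.014]
```

```bash
cat >> h.py <<'E'
AX=np.array([.633,-.066]) # screw axis
def tyaw(q):
    w,x,y,z=q; return np.arctan2(2*(x*y+w*z),1-2*(y*y+z*z))
def rows(wps,start=None,t0=None):
    """wps: list of (x,y,z,t,closure,n) with z-down tool, t = world yaw of tool x; prints rows"""
    s=manip.state(); p=np.array(s["tool_pos"] if start is None else start,float); t=tyaw(s["tool_rot"]) if t0 is None else t0
    out=[]
    for x,y,z,tt,c,n in wps:
        d=(np.array([x,y,z])-p)/n; dt=(tt-t)/n
        for i in range(n):
            ux=np.array([np.cos(t),np.sin(t),0]);uy=np.array([np.sin(t),-np.cos(t),0])
            out.append([round(float(v),3)+0 for v in (d@ux/.12,d@uy/.12,-d[2]/.12,0,0,-dt/.15,c)]); p=p+d;t+=dt
    print(json.dumps([out]).replace("], [","],\n[").replace("0.0,","0,"))
E
python3 - <<'E'
from h import *
import pickle
fs=pickle.load(open("f0.pkl","rb")); S,D=fs["scene"],fs["side"]
for n,u,v in [("toaster",430,90),("toasterfront",430,135),("left",385,110),("plates",500,165),("garlic",339,230),("tin",329,150),("salt",248,190),("boardR",408,225),("boardF",326,290),("boardL",264,230)]: print(n,world(D,u,v).round(3))
# base plate orientation: fit upper plate points z~0.012
H,W=D["depth"].shape
uu,vv=np.meshgrid(np.arange(W),np.arange(H)); F=foc(D); d=D["depth"]
P=np.stack([(uu-D["cx"])/F*d,(vv-D["cy"])/F*d,d,np.ones_like(d)],-1)@np.linalg.inv(D["view"]).T
m=(abs(P[...,2]-.024)<.004)&(d>0)&(P[...,0]>.3)&(P[...,0]<.66)&(abs(P[...,1]+.06)<.2)
print("board",cv2.minAreaRect(P[m][:,:2].astype(np.float32)),m.sum())
m=(abs(P[...,2]-.101)<.004)&(d>0)&(P[...,0]>.67)&(P[...,0]<.8)&(abs(P[...,1]+.06)<.1)
print("arm",cv2.minAreaRect(P[m][:,:2].astype(np.float32)),m.sum())
rows([(.142,-.608,.33,0.23,0,2),(.36,-.36,.33,.1,1,5),(.45,-.22,.33,0,1,3)])
E
```

```text
toaster [ 0.588 -0.439  0.187]
toasterfront [ 0.519 -0.368  0.126]
left [ 0.655 -0.363  0.125]
plates [ 0.366 -0.525  0.02 ]
garlic [ 0.508 -0.024  0.067]
tin [ 0.692 -0.194  0.067]
salt [0.721 0.058 0.089]
boardR [ 0.42  -0.179  0.024]
boardF [0.442 0.084 0.021]
boardL [0.648 0.077 0.018]
board ((0.5406192541122437, -0.0588289350271225), (0.2912258207798004, 0.2345755696296692), 84.7220687866211) 8194
arm ((0.7143039107322693, -0.07364597916603088), (0.044928744435310364, 0.056726668030023575), 81.82479858398438) 274
[[[-0.001, 0, -0.531, 0, 0, -0.001, 0.0],
[-0.001, 0, -0.531, 0, 0, -0.001, 0.0],
[0.448, -0.32, 0, 0, 0, 0.173, 1.0],
[0.44, -0.331, 0, 0, 0, 0.173, 1.0],
[0.431, -0.342, 0, 0, 0, 0.173, 1.0],
[0.422, -0.354, 0, 0, 0, 0.173, 1.0],
[0.412, -0.364, 0, 0, 0, 0.173, 1.0],
[0.288, -0.362, 0, 0, 0, 0.222, 1.0],
[0.275, -0.371, 0, 0, 0, 0.222, 1.0],
[0.263, -0.38, 0, 0, 0, 0.222, 1.0]]]
```

Call:
{"fn": "move_arm", "kwargs": {"plan": [[[0, 0, -0.5, 0, 0, 0, 0], [0, 0, -0.5, 0, 0, 0, 0], [0.44, -0.32, 0, 0, 0, 0.17, 1], [0.43, -0.33, 0, 0, 0, 0.17, 1], [0.42, -0.34, 0, 0, 0, 0.17, 1], [0.42, -0.35, 0, 0, 0, 0.17, 1], [0.41, -0.36, 0, 0, 0, 0.17, 1], [0.29, -0.36, 0, 0, 0, 0.22, 1], [0.28, -0.37, 0, 0, 0, 0.22, 1], [0.26, -0.38, 0, 0, 0, 0.22, 1]]]}}

```text
time: 1.35
tool_pos: [0.4383, -0.2312, 0.3232]
tool_rot: [-0.0, 1.0, 0.001, -0.0]
contact_force: [-0.1, -0.1, 0.3]
gripper_width: -0.005
grasp_force: 0.0
```

```bash
python3 - <<'E'
from h import *
rows([(.587,-.15,.28,0,1,4),(.587,-.15,.172,0,1,4),(.587,-.15,.172,0,1,2)])
E
```

```text
[[[0.31, -0.168, 0.09, 0, 0, 0.004, 1.0],
[0.31, -0.169, 0.09, 0, 0, 0.004, 1.0],
[0.31, -0.169, 0.09, 0, 0, 0.004, 1.0],
[0.31, -0.169, 0.09, 0, 0, 0.004, 1.0],
[0, 0, 0.225, 0, 0, 0, 1.0],
[0, 0, 0.225, 0, 0, 0, 1.0],
[0, 0, 0.225, 0, 0, 0, 1.0],
[0, 0, 0.225, 0, 0, 0, 1.0],
[0, 0, 0, 0, 0, 0, 1.0],
[0, 0, 0, 0, 0, 0, 1.0]]]
```

Call:
{"fn": "move_arm", "kwargs": {"plan": [[[0.31, -0.17, 0.09, 0, 0, 0, 1], [0.31, -0.17, 0.09, 0, 0, 0, 1], [0.31, -0.17, 0.09, 0, 0, 0, 1], [0.31, -0.17, 0.09, 0, 0, 0, 1], [0, 0, 0.22, 0, 0, 0, 1], [0, 0, 0.22, 0, 0, 0, 1], [0, 0, 0.22, 0, 0, 0, 1], [0, 0, 0.22, 0, 0, 0, 1], [0, 0, 0, 0, 0, 0, 1], [0, 0, 0, 0, 0, 0, 1]]]}}

```text
time: 2.6
tool_pos: [0.5866, -0.151, 0.1758]
tool_rot: [0.0, 1.0, 0.002, 0.0]
contact_force: [-0.4, -0.3, 0.8]
gripper_width: -0.004
grasp_force: 0.0
```

```bash
python3 - <<'E'
from h import *
s=manip.state(); print(s["tool_pos"],s["contact_force"],s["joint_pos"][5])
im=[]
for n,c in (("side",(110,220,250,390)),("scene",(120,230,280,420))):
    f=cam(n); p=f["pixels"][c[0]:c[1],c[2]:c[3]]; im.append(cv2.resize(p,(400,314),interpolation=cv2.INTER_CUBIC)); print(n,proj(f,s["tool_pos"]))
cv2.imwrite("pics/p1.png",np.hstack(im))
E
```

```text
[ 0.58657073 -0.15103965  0.17577572] [-0.42248149 -0.28683619  0.82891821] 1.1927369207954581
side (np.float64(356.01314656793477), np.float64(149.3315228889829))
scene (np.float64(352.7217357448501), np.float64(179.6689033896969))
```

View pics/p1.png

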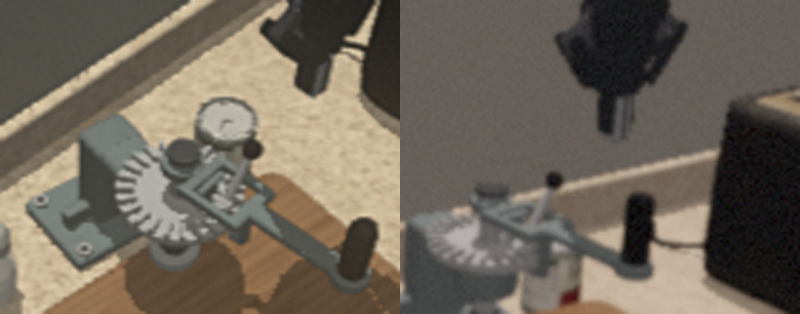

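The side view shows the shut fingertips at about (360,142), and the scene view at about (354,168). Both are higher than the projected TCP, so I'll check that by triangulating.

```bash
python3 - <<'E'
from h import *
S,D=cam("scene"),cam("side")
print(tri([(S,(354,168)),(D,(360.3,142.6))]), manip.state()["tool_pos"])
for f,u,v in ((S,354,166),(D,360,140)): print(world(f,u,v))
im=[cv2.resize(f["pixels"][y:y+60,x:x+76],(760//2,300),interpolation=cv2.INTER_CUBIC) for f,x,y in((D,318,105),(S,315,130))]
cv2.imwrite("pics/p2.png",np.hstack(im))
E
```

```text
(array([ 0.57557478, -0.14230586,  0.20955609]), [array([ 0.5, -0.2]), array([-0.6,  0.2])]) [ 0.58699194 -0.15121598  0.17656893]
[ 0.57890435 -0.1434181   0.21289509]
[ 0.57730191 -0.1437205   0.21561823]
```

View pics/p2.png

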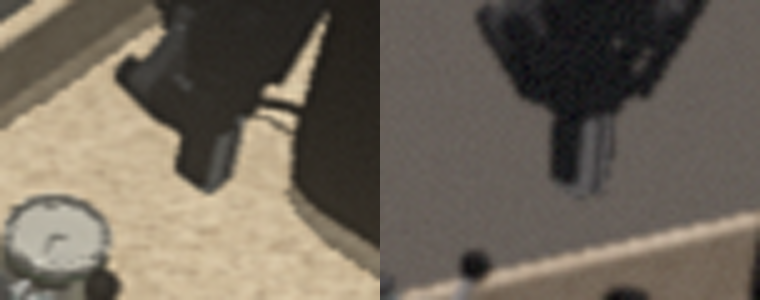

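The fingertips measure about 33 mm above the reported TCP, which doesn't fit the text. I'll cross-check with the wrist camera.

```bash
python3 - <<'E'
from h import *
f=cam("wrist"); s=manip.state(); p=np.array(s["tool_pos"])
print(np.linalg.inv(f["view"]).round(3).tolist(), f["vfov"]); 
for n,q in (("tcp",p),("tcp+33",p+[0,0,.033]),("ball",(.5871,-.0907,.1791)),("tin",(.692,-.194,.072)),("nut",(.633,-.0655,.164))): print(n,np.round(proj(f,q),1))
cv2.imwrite("pics/w1.png",f["pixels"])
import pickle; pickle.dump(f,open("w1.pkl","wb"))
E
```

```text
[[0.004, -0.959, -0.284, 0.659], [-1.0, -0.004, -0.002, -0.15], [0.001, 0.284, -0.959, 0.348], [0.0, 0.0, 0.0, 1.0]] 70.03256963305697
tcp [284.2 243.3]
tcp+33 [284.6 268.4]
ball [184.9 244.4]
tin [334.3  81.3]
nut [144.9 165.2]
```

View pics/w1.png

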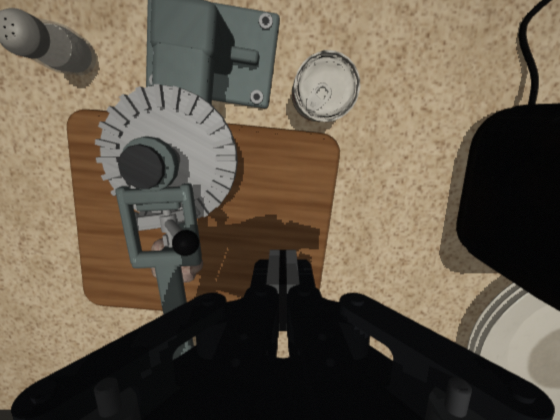

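In the wrist view the ball (186,243), nut (143,163) and tin (325,85) sit where predicted, but the fingertip edge is at (283,250). I'll measure the tip height by depth.

```bash
python3 - <<'E'
from h import *
import pickle
f=pickle.load(open("w1.pkl","rb")); p=np.array(manip.state()["tool_pos"])
for v in (246,249,252,256,262,270,285,300): print(v,world(f,276,v).round(3),world(f,292,v).round(3))
for h in (0,.01,.02,.03): print(h,[np.round(proj(f,p+[dx,0,h]),1).tolist() for dx in(-.011,0,.011)])
rows([(p[0],-.118,.172,0,1,4),(p[0],-.064,.172,0,1,6)])
E
```

```text
246 [ 0.52  -0.143  0.025] [ 0.52  -0.162  0.025]
249 [ 0.597 -0.147  0.208] [ 0.597 -0.155  0.209]
252 [ 0.598 -0.147  0.213] [ 0.597 -0.155  0.212]
256 [ 0.597 -0.147  0.216] [ 0.597 -0.155  0.217]
262 [ 0.597 -0.147  0.222] [ 0.598 -0.154  0.224]
270 [ 0.597 -0.147  0.231] [ 0.598 -0.154  0.232]
285 [ 0.597 -0.147  0.243] [ 0.597 -0.154  0.242]
300 [ 0.598 -0.148  0.255] [ 0.599 -0.153  0.256]
0 [[284.1, 259.5], [284.2, 243.3], [284.3, 226.5]]
0.01 [[284.2, 266.9], [284.3, 249.9], [284.4, 232.3]]
0.02 [[284.3, 275.2], [284.4, 257.4], [284.5, 238.9]]
0.03 [[284.4, 284.4], [284.6, 265.7], [284.7, 246.2]]
[[[0, -0.069, 0.009, 0, 0, 0.005, 1.0],
[0, -0.069, 0.009, 0, 0, 0.005, 1.0],
[0, -0.069, 0.009, 0, 0, 0.005, 1.0],
[0, -0.069, 0.009, 0, 0, 0.005, 1.0],
[0, -0.075, 0, 0, 0, 0, 1.0],
[0, -0.075, 0, 0, 0, 0, 1.0],
[0, -0.075, 0, 0, 0, 0, 1.0],
[0, -0.075, 0, 0, 0, 0, 1.0],
[0, -0.075, 0, 0, 0, 0, 1.0],
[0, -0.075, 0, 0, 0, 0, 1.0]]]
```

All three cameras put the shut fingertips about 31 mm above the reported TCP. A push at TCP z=0.172 settles it either way: it either flips the lever or passes clear over it.

Call:
{"fn": "move_arm", "kwargs": {"plan": [[[0, -0.07, 0.03, 0, 0, 0, 1], [0, -0.07, 0, 0, 0, 0, 1], [0, -0.07, 0, 0, 0, 0, 1], [0, -0.07, 0, 0, 0, 0, 1], [0, -0.075, 0, 0, 0, 0, 1], [0, -0.075, 0, 0, 0, 0, 1], [0, -0.075, 0, 0, 0, 0, 1], [0, -0.075, 0, 0, 0, 0, 1], [0, -0.05, 0, 0, 0, 0, 1], [0, 0, 0, 0, 0, 0, 1]]]}}

```text
time: 4.1
tool_pos: [0.586, -0.0749, 0.1713]
tool_rot: [0.0, 1.0, 0.002, -0.0]
contact_force: [0.1, -0.8, -0.5]
gripper_width: -0.001
grasp_force: 0.0
```

```bash
cat >> h.py <<'E'
def balls(f, box):
    """dark blobs in ROI by depth height"""
E
python3 - <<'E'
from h import *
s=manip.state(); print(s["tool_pos"],s["contact_force"])
D=cam("side"); S=cam("scene")
# points in ball height band near lever
def pts(f,zlo,zhi):
    H,W=f["depth"].shape; uu,vv=np.meshgrid(np.arange(W),np.arange(H)); F=foc(f); d=f["depth"]
    P=np.stack([(uu-f["cx"])/F*d,(vv-f["cy"])/F*d,d,np.ones_like(d)],-1)@np.linalg.inv(f["view"]).T
    m=(d>0)&(P[...,2]>zlo)&(P[...,2]<zhi)&(abs(P[...,0]-.587)<.03)&(abs(P[...,1]+.066)<.06); return P[m][:,:3]
for f in(D,S):
    q=pts(f,.17,.197); print(len(q), np.median(q,0) if len(q) else '')
E
```

```text
[ 0.58597111 -0.07487327  0.17129324] [ 0.14211974 -0.7733776  -0.4512821 ]
29 [ 0.58333107 -0.08667386  0.17828179]
41 [ 0.58429335 -0.08878472  0.17933718]
```

There was no contact and the ball has not moved, so the real tips are 31 mm above the reported TCP. I'll back off, go 32 mm lower and push again.

Call:
{"fn": "move_arm", "kwargs": {"plan": [[[0, 0.15, 0, 0, 0, 0, 1], [0, 0.2, 0, 0, 0, 0, 1], [0, 0.2, 0, 0, 0, 0, 1], [0, 0.1, 0, 0, 0, 0, 1], [0, 0, 0.06, 0, 0, 0, 1], [0, 0, 0.09, 0, 0, 0, 1], [0, 0, 0.09, 0, 0, 0, 1], [0, 0, 0.03, 0, 0, 0, 1], [0, 0, 0, 0, 0, 0, 1], [0, 0, 0, 0, 0, 0, 1]]]}}

```text
time: 5.45
tool_pos: [0.5865, -0.1532, 0.1394]
tool_rot: [0.0, 1.0, 0.002, 0.0]
contact_force: [0.7, 0.5, 0.4]
gripper_width: -0.0
grasp_force: 0.0
```

Call:
{"fn": "move_arm", "kwargs": {"plan": [[[0, -0.08, 0, 0, 0, 0, 1], [0, -0.09, 0, 0, 0, 0, 1], [0, -0.09, 0, 0, 0, 0, 1], [0, -0.08, 0, 0, 0, 0, 1], [0, -0.08, 0, 0, 0, 0, 1], [0, -0.08, 0, 0, 0, 0, 1], [0, -0.07, 0, 0, 0, 0, 1], [0, -0.06, 0, 0, 0, 0, 1], [0, 0, 0, 0, 0, 0, 1], [0, 0, 0, 0, 0, 0, 1]]]}}

```text
time: 6.7
tool_pos: [0.5859, -0.0777, 0.1387]
tool_rot: [-0.0, 1.0, 0.002, -0.0]
contact_force: [0.4, 0.1, 0.2]
gripper_width: -0.0
grasp_force: 0.0
```

```bash
cat >> h.py <<'E'
def pts(f,zlo,zhi,c=(.587,-.066),r=(.03,.06)):
    H,W=f["depth"].shape; uu,vv=np.meshgrid(np.arange(W),np.arange(H)); F=foc(f); d=f["depth"]
    P=np.stack([(uu-f["cx"])/F*d,(vv-f["cy"])/F*d,d,np.ones_like(d)],-1)@np.linalg.inv(f["view"]).T
    m=(d>0)&(P[...,2]>zlo)&(P[...,2]<zhi)&(abs(P[...,0]-c[0])<r[0])&(abs(P[...,1]-c[1])<r[1]); return P[m][:,:3]
E
python3 - <<'E'
from h import *
s=manip.state(); print(s["tool_pos"],s["contact_force"])
D=cam("side"); S=cam("scene")
im=[cv2.resize(f["pixels"][y:y+90,x:x+120],(400,300),interpolation=cv2.INTER_CUBIC) for f,x,y in((D,275,120),(S,275,140))]
cv2.imwrite("pics/p3.png",np.hstack(im))
E
```

```text
[ 0.58588161 -0.07769099  0.13870426] [0.39438711 0.13947396 0.1952615 ]
```

View pics/p3.png

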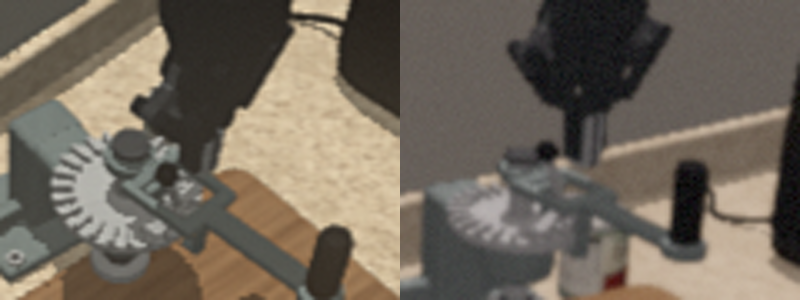

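The lever has flipped: the ball is now on the left of the handle, at (167,173) in the side crop and (547,150) in the scene crop. The grip has not moved. Next I'll retract and straddle the grip.

```bash
python3 - <<'E'
from h import *
rows([(.586,-.12,.139,0,1,2),(.586,-.125,.225,0,1,2),(.4735,-.073,.225,.04,.5,3),(.4735,-.073,.134,.04,.5,2),(.4735,-.073,.134,.04,.64,1)])
E
```

```text
[[[0, 0.175, -0.001, 0, 0, 0.01, 1.0],
[0, 0.175, -0.001, 0, 0, 0.01, 1.0],
[0, 0.021, -0.358, 0, 0, 0, 1.0],
[0, 0.021, -0.358, 0, 0, 0, 1.0],
[-0.312, -0.144, 0, 0, 0, -0.089, 0.5],
[-0.311, -0.149, 0, 0, 0, -0.089, 0.5],
[-0.309, -0.153, 0, 0, 0, -0.089, 0.5],
[0, 0, 0.379, 0, 0, 0, 0.5],
[0, 0, 0.379, 0, 0, 0, 0.5],
[0, 0, 0, 0, 0, 0, 0.64]]]
```

Call:
{"fn": "move_arm", "kwargs": {"plan": [[[0, 0.175, 0, 0, 0, 0, 1], [0, 0.175, 0, 0, 0, 0, 1], [0, 0.02, -0.36, 0, 0, 0, 1], [0, 0.02, -0.36, 0, 0, 0, 1], [-0.31, -0.145, 0, 0, 0, -0.09, 0.5], [-0.31, -0.15, 0, 0, 0, -0.09, 0.5], [-0.31, -0.15, 0, 0, 0, -0.09, 0.5], [0, 0, 0, 0, 0, 0, 0.5], [0, 0, 0, 0, 0, 0, 0.5], [0, 0, 0, 0, 0, 0, 0.5]]]}}

```text
time: 8.05
tool_pos: [0.4744, -0.0738, 0.2255]
tool_rot: [0.0, 1.0, 0.021, 0.0]
contact_force: [-0.4, 0.3, 0.9]
gripper_width: 0.5
grasp_force: 0.0
```

```bash
python3 - <<'E'
from h import *
s=manip.state(); print(s["tool_pos"],tyaw(s["tool_rot"]),s["contact_force"],s["gripper_width"])
f=cam("wrist")
q=pts(f,.19,.21,(.4735,-.073),(.03,.03)); print(len(q),np.median(q,0),q.min(0),q.max(0))
rows([(.4735,-.073,.134,.04,.5,5),(.4735,-.073,.134,.04,.64,5)])
cv2.imwrite("pics/w2.png",f["pixels"])
E
```

```text
[ 0.47442769 -0.07382986  0.22550351] 0.04286326888539551 [-0.38052144  0.29603817  0.87352423] 0.5004669536482935
835 [ 0.47593767 -0.06580858  0.20646064] [ 0.46364946 -0.07607435  0.1900688 ] [ 0.48369544 -0.05494757  0.20937966]
[[[-0.001, -0.001, 0.152, 0, 0, 0.004, 0.5],
[-0.001, -0.001, 0.152, 0, 0, 0.004, 0.5],
[-0.001, -0.001, 0.152, 0, 0, 0.004, 0.5],
[-0.001, -0.001, 0.152, 0, 0, 0.004, 0.5],
[-0.001, -0.001, 0.152, 0, 0, 0.004, 0.5],
[0, 0, 0, 0, 0, 0, 0.64],
[0, 0, 0, 0, 0, 0, 0.64],
[0, 0, 0, 0, 0, 0, 0.64],
[0, 0, 0, 0, 0, 0, 0.64],
[0, 0, 0, 0, 0, 0, 0.64]]]
```

Call:
{"fn": "move_arm", "kwargs": {"plan": [[[0, -0.03, 0, 0, 0, 0.1, 0.5], [0, -0.035, 0.1, 0, 0, 0.1, 0.5], [0, 0, 0.16, 0, 0, 0.07, 0.5], [0, 0, 0.17, 0, 0, 0, 0.5], [0, 0, 0.17, 0, 0, 0, 0.5], [0, 0, 0.16, 0, 0, 0, 0.5], [0, 0, 0, 0, 0, 0, 0.64], [0, 0, 0, 0, 0, 0, 0.64], [0, 0, 0, 0, 0, 0, 0.64], [0, 0, 0, 0, 0, 0, 0.64]]]}}

```text
time: 9.35
tool_pos: [0.4739, -0.0653, 0.135]
tool_rot: [0.0, 1.0, 0.002, 0.001]
contact_force: [0.0, 0.8, -0.2]
gripper_width: 0.358
grasp_force: 0.0
```

```bash
cat >> h.py <<'E'
def arc(a1,n,hold=0,c=.64,z=.134,a0=None,R=.160):
    """rows along handle circle from a0 (from the present commanded/measured) to a1"""
    s=manip.state(); p=np.array(s["tool_pos"]); t=tyaw(s["tool_rot"])
    if a0 is None: a0=np.arctan2(p[1]-AX[1],AX[0]-p[0])
    w=[(AX[0]-R*np.cos(a),AX[1]+R*np.sin(a),z,-a,c,1) for a in np.linspace(a0,a1,n+1)[1:]]
    if hold: w.append((*w[-1][:5],hold))
    rows(w)
def ft():
    s=manip.state(); p=np.array(s["tool_pos"]); a=np.arctan2(p[1]-AX[1],AX[0]-p[0]); F=np.array(s["contact_force"])
    print("t",round(s["time"],2),"pos",p.round(4),"a",round(a,3),"R",round(np.hypot(*(p[:2]-AX)),4),"yaw",round(tyaw(s["tool_rot"]),3),"Ftan",round(F[0]*np.sin(a)+F[1]*np.cos(a),2),"Frad",round(-F[0]*np.cos(a)+F[1]*np.sin(a),2),"Fz",round(F[2],2),"w",round(s["gripper_width"],3))
E
python3 - <<'E'
from h import *
ft(); arc(-.45,9,1)
E
```

```text
t 9.35 pos [ 0.4739 -0.0653  0.135 ] a 0.004 R 0.1591 yaw 0.003 Ftan 0.78 Frad -0.05 Fz -0.24 w 0.358
[[[-0.007, 0.067, 0.009, 0, 0, -0.286, 0.64],
[0.002, 0.067, 0, 0, 0, -0.336, 0.64],
[0.002, 0.067, 0, 0, 0, -0.336, 0.64],
[0.002, 0.067, 0, 0, 0, -0.336, 0.64],
[0.002, 0.067, 0, 0, 0, -0.336, 0.64],
[0.002, 0.067, 0, 0, 0, -0.336, 0.64],
[0.002, 0.067, 0, 0, 0, -0.336, 0.64],
[0.002, 0.067, 0, 0, 0, -0.336, 0.64],
[0.002, 0.067, 0, 0, 0, -0.336, 0.64],
[0, 0, 0, 0, 0, 0, 0.64]]]
```

Call:
{"fn": "move_arm", "kwargs": {"plan": [[[-0.005, 0.067, 0.005, 0, 0, -0.3, 0.64], [0.002, 0.067, 0, 0, 0, -0.335, 0.64], [0.002, 0.067, 0, 0, 0, -0.335, 0.64], [0.002, 0.067, 0, 0, 0, -0.335, 0.64], [0.002, 0.067, 0, 0, 0, -0.335, 0.64], [0.002, 0.067, 0, 0, 0, -0.335, 0.64], [0.002, 0.067, 0, 0, 0, -0.335, 0.64], [0.002, 0.067, 0, 0, 0, -0.335, 0.64], [0.002, 0.067, 0, 0, 0, -0.335, 0.64], [0, 0, 0, 0, 0, 0, 0.64]]]}}

```text
time: 10.6
tool_pos: [0.4892, -0.1355, 0.134]
tool_rot: [0.0, 0.975, 0.223, 0.0]
contact_force: [0.1, 1.0, -0.3]
gripper_width: 0.358
grasp_force: 0.0
```

```bash
cat >> h.py <<'E'
def look(wr=False):
    for n in ("side","scene"):
        f=cam(n)
        # lever ball: dark points near the ball circle, z .165-.195, in the handle frame
        q=pts(f,.168,.19,AX,(.075,.075)); r=q[:,:2]-AX; R=np.hypot(*r.T); px=q[(R>.033)&(R<.075)]
        if len(px): print(n,"ball",len(px),np.median(px,0).round(4), end=" ")
        q=pts(f,.03,.06,AX,(.028,.028)); 
        print("foot",len(q),np.median(q,0).round(4) if len(q) else "")
E
python3 - <<'E'
from h import *
ft(); look()
E
```

```text
t 10.6 pos [ 0.4892 -0.1355  0.134 ] a -0.45 R 0.1597 yaw 0.449 Ftan 0.85 Frad -0.5 Fz -0.34 w 0.358
side ball 35 [ 0.5829 -0.0666  0.1857] foot 129 [ 0.6212 -0.0524  0.0447]
scene ball 41 [ 0.5829 -0.0686  0.1837] foot 163 [ 0.623  -0.0566  0.0454]
```

Call:
{"fn": "move_arm", "kwargs": {"plan": [[[0.002, -0.08, 0, 0, 0, 0.4, 0.64], [0.002, -0.08, 0, 0, 0, 0.4, 0.64], [0.002, -0.08, 0, 0, 0, 0.4, 0.64], [0.003, -0.08, 0, 0, 0, 0.4, 0.64], [0.002, -0.08, 0, 0, 0, 0.4, 0.64], [0.003, -0.08, 0, 0, 0, 0.4, 0.64], [0.002, -0.08, 0, 0, 0, 0.4, 0.64], [0.003, -0.08, 0, 0, 0, 0.4, 0.64], [0.002, -0.08, 0, 0, 0, 0.4, 0.64], [0.003, -0.08, 0, 0, 0, 0.4, 0.64]]]}}

```text
time: 11.95
tool_pos: [0.4745, -0.0431, 0.1336]
tool_rot: [0.002, 0.997, -0.076, 0.0]
contact_force: [-0.9, -7.3, 0.2]
gripper_width: 0.362
grasp_force: 3.6
```

```bash
python3 -c "
from h import *
ft()"
```

```text
t 11.95 pos [ 0.4745 -0.0431  0.1336] a 0.143 R 0.1602 yaw -0.153 Ftan -7.37 Frad -0.13 Fz 0.21 w 0.362
```

Call:
{"fn": "move_arm", "kwargs": {"plan": [[[0.002, -0.08, 0, 0, 0, 0.4, 0.64], [0.002, -0.08, 0, 0, 0, 0.4, 0.64], [0.002, -0.08, 0, 0, 0, 0.4, 0.64], [0.003, -0.08, 0, 0, 0, 0.4, 0.64], [0.002, -0.08, 0, 0, 0, 0.4, 0.64], [0.003, -0.08, 0, 0, 0, 0.4, 0.64], [0.002, -0.08, 0, 0, 0, 0.4, 0.64], [0.003, -0.08, 0, 0, 0, 0.4, 0.64], [0, 0, 0, 0, 0, 0, 0.64], [0, 0, 0, 0, 0, 0, 0.64]]]}}

```text
time: 13.2
tool_pos: [0.5033, 0.0285, 0.1336]
tool_rot: [0.0, 0.951, -0.309, -0.0]
contact_force: [-2.5, -3.1, 2.5]
gripper_width: 0.362
grasp_force: 2.0
```

```bash
python3 -c "
from h import *
ft();look()"
```

```text
t 13.2 pos [0.5033 0.0285 0.1336] a 0.63 R 0.1605 yaw -0.629 Ftan -3.98 Frad 0.15 Fz 2.48 w 0.362
side ball 47 [ 0.6053 -0.0141  0.1813] foot 31 [ 0.6184 -0.0603  0.0419]
scene ball 14 [ 0.607  -0.0125  0.1828] foot 179 [ 0.6236 -0.0568  0.0418]
```

Call:
{"fn": "move_arm", "kwargs": {"plan": [[[0.002, 0.08, 0, 0, 0, -0.4, 0.64], [0.002, 0.08, 0, 0, 0, -0.4, 0.64], [0.002, 0.08, 0, 0, 0, -0.4, 0.64], [0.003, 0.08, 0, 0, 0, -0.4, 0.64], [0.002, 0.08, 0, 0, 0, -0.4, 0.64], [0.003, 0.08, 0, 0, 0, -0.4, 0.64], [0.002, 0.08, 0, 0, 0, -0.4, 0.64], [0.003, 0.08, 0, 0, 0, -0.4, 0.64], [0.002, 0.08, 0, 0, 0, -0.4, 0.64], [0.003, 0.08, 0, 0, 0, -0.4, 0.64]]]}}

```text
time: 14.55
tool_pos: [0.4734, -0.0601, 0.1334]
tool_rot: [-0.001, 1.0, -0.014, 0.001]
contact_force: [0.1, 2.0, 0.2]
gripper_width: 0.357
grasp_force: 0.5
```

Call:
{"fn": "move_arm", "kwargs": {"plan": [[[0.002, 0.08, 0, 0, 0, -0.4, 0.64], [0.002, 0.08, 0, 0, 0, -0.4, 0.64], [0.002, 0.08, 0, 0, 0, -0.4, 0.64], [0.003, 0.08, 0, 0, 0, -0.4, 0.64], [0.002, 0.08, 0, 0, 0, -0.4, 0.64], [0.003, 0.08, 0, 0, 0, -0.4, 0.64], [0.002, 0.08, 0, 0, 0, -0.4, 0.64], [0.003, 0.08, 0, 0, 0, -0.4, 0.64], [0, 0, 0, 0, 0, 0, 0.64], [0, 0, 0, 0, 0, 0, 0.64]]]}}

```text
time: 15.8
tool_pos: [0.4889, -0.1347, 0.1334]
tool_rot: [-0.0, 0.975, 0.223, 0.0]
contact_force: [0.4, 0.6, 0.3]
gripper_width: 0.36
grasp_force: 0.0
```

```bash
python3 -c "
from h import *
ft();look()"
```

```text
t 15.8 pos [ 0.4889 -0.1347  0.1334] a -0.445 R 0.1597 yaw 0.45 Ftan 0.36 Frad -0.64 Fz 0.35 w 0.36
side ball 42 [ 0.5818 -0.0677  0.1867] foot 148 [ 0.6213 -0.0532  0.0412]
scene ball 45 [ 0.5823 -0.0695  0.1833] foot 178 [ 0.6232 -0.0573  0.0417]
```

Call:
{"fn": "move_arm", "kwargs": {"plan": [[[0.002, -0.08, 0, 0, 0, 0.4, 0.64], [0.002, -0.08, 0, 0, 0, 0.4, 0.64], [0.002, -0.08, 0, 0, 0, 0.4, 0.64], [0.003, -0.08, 0, 0, 0, 0.4, 0.64], [0.002, -0.08, 0, 0, 0, 0.4, 0.64], [0.003, -0.08, 0, 0, 0, 0.4, 0.64], [0.002, -0.08, 0, 0, 0, 0.4, 0.64], [0.003, -0.08, 0, 0, 0, 0.4, 0.64], [0.002, -0.08, 0, 0, 0, 0.4, 0.64], [0.003, -0.08, 0, 0, 0, 0.4, 0.64]]]}}

```text
time: 17.15
tool_pos: [0.4745, -0.0431, 0.1336]
tool_rot: [0.002, 0.997, -0.076, 0.0]
contact_force: [-1.2, -6.1, 0.5]
gripper_width: 0.358
grasp_force: 3.7
```

```bash
python3 -c "
from h import *
ft();look()"
```

```text
t 17.15 pos [ 0.4745 -0.0431  0.1336] a 0.144 R 0.1602 yaw -0.152 Ftan -6.19 Frad 0.32 Fz 0.47 w 0.358
side ball 43 [ 0.5866 -0.0294  0.1815] foot 153 [ 0.6219 -0.0538  0.0397]
scene ball 46 [ 0.5854 -0.0299  0.1791] foot 177 [ 0.6233 -0.0568  0.0406]
```

Call:
{"fn": "move_arm", "kwargs": {"plan": [[[0.001, -0.04, 0, 0, 0, 0.2, 0.64], [0.001, -0.04, 0, 0, 0, 0.2, 0.64], [0, -0.04, 0, 0, 0, 0.2, 0.64], [0.001, -0.04, 0, 0, 0, 0.2, 0.64], [0, -0.04, 0, 0, 0, 0.2, 0.64], [0.001, -0.04, 0, 0, 0, 0.2, 0.64], [0, -0.04, 0, 0, 0, 0.2, 0.64], [0.001, -0.04, 0, 0, 0, 0.2, 0.64], [0, -0.04, 0, 0, 0, 0.2, 0.64], [0.001, -0.04, 0, 0, 0, 0.2, 0.64]]]}}

```text
time: 18.5
tool_pos: [0.4882, 0.0027, 0.1335]
tool_rot: [0.002, 0.975, -0.223, -0.0]
contact_force: [-3.5, -6.5, 1.2]
gripper_width: 0.359
grasp_force: 3.6
```

```bash
python3 -c "
from h import *
ft();look()"
```

```text
t 18.5 pos [0.4882 0.0027 0.1335] a 0.443 R 0.1603 yaw -0.45 Ftan -7.39 Frad 0.39 Fz 1.2 w 0.359
side ball 50 [ 0.5977 -0.0185  0.1815] foot 141 [ 0.6233 -0.0536  0.0386]
scene ball 24 [ 0.5983 -0.0173  0.1775] foot 179 [ 0.6237 -0.0571  0.0391]
```

Call:
{"fn": "move_arm", "kwargs": {"plan": [[[0.001, -0.04, 0, 0, 0, 0.2, 0.64], [0.001, -0.04, 0, 0, 0, 0.2, 0.64], [0, -0.04, 0, 0, 0, 0.2, 0.64], [0.001, -0.04, 0, 0, 0, 0.2, 0.64], [0, -0.04, 0, 0, 0, 0.2, 0.64], [0.001, -0.04, 0, 0, 0, 0.2, 0.64], [0, 0.05, 0, 0, 0, -0.25, 0.64], [0.002, 0.08, 0, 0, 0, -0.4, 0.64], [0.002, 0.08, 0, 0, 0, -0.4, 0.64], [0.003, 0.08, 0, 0, 0, -0.4, 0.64]]]}}

```text
time: 19.85
tool_pos: [0.4861, -0.0006, 0.1335]
tool_rot: [-0.001, 0.979, -0.203, 0.0]
contact_force: [-0.1, 1.5, -0.6]
gripper_width: 0.361
grasp_force: 0.7
```

Call:
{"fn": "move_arm", "kwargs": {"plan": [[[0.002, 0.08, 0, 0, 0, -0.4, 0.64], [0.002, 0.08, 0, 0, 0, -0.4, 0.64], [0.002, 0.08, 0, 0, 0, -0.4, 0.64], [0.003, 0.08, 0, 0, 0, -0.4, 0.64], [0.002, 0.08, 0, 0, 0, -0.4, 0.64], [0.003, 0.08, 0, 0, 0, -0.4, 0.64], [0.002, 0.08, 0, 0, 0, -0.4, 0.64], [0.003, 0.08, 0, 0, 0, -0.4, 0.64], [0.002, 0.08, 0, 0, 0, -0.4, 0.64], [0.003, 0.08, 0, 0, 0, -0.4, 0.64]]]}}

```text
time: 21.1
tool_pos: [0.4756, -0.0948, 0.1335]
tool_rot: [-0.001, 0.995, 0.095, 0.0]
contact_force: [-0.0, 1.5, 0.4]
gripper_width: 0.357
grasp_force: 0.6
```

```bash
python3 -c "
from h import *
ft();look();arc(-.45,4)"
```

```text
t 21.1 pos [ 0.4756 -0.0948  0.1335] a -0.181 R 0.1601 yaw 0.191 Ftan 1.49 Frad -0.24 Fz 0.37 w 0.357
side ball 38 [ 0.5816 -0.0553  0.1854] foot 155 [ 0.6228 -0.0543  0.0378]
scene ball 44 [ 0.5823 -0.0567  0.1828] foot 181 [ 0.6241 -0.0571  0.0382]
[[[0.003, 0.088, -0.004, 0, 0, -0.425, 0.64],
[0.003, 0.088, 0, 0, 0, -0.442, 0.64],
[0.003, 0.088, 0, 0, 0, -0.442, 0.64],
[0.003, 0.088, 0, 0, 0, -0.442, 0.64]]]
```

Call:
{"fn": "move_arm", "kwargs": {"plan": [[[0.003, 0.085, 0, 0, 0, -0.43, 0.64], [0.003, 0.085, 0, 0, 0, -0.43, 0.64], [0.003, 0.085, 0, 0, 0, -0.43, 0.64], [0.003, 0.085, 0, 0, 0, -0.43, 0.64], [0.001, -0.067, 0, 0, 0, 0.33, 0.64], [0.002, -0.067, 0, 0, 0, 0.33, 0.64], [0.002, -0.067, 0, 0, 0, 0.33, 0.64], [0.002, -0.067, 0, 0, 0, 0.33, 0.64], [0.002, -0.067, 0, 0, 0, 0.33, 0.64], [0.002, -0.067, 0, 0, 0, 0.33, 0.64]]]}}

```text
time: 22.45
tool_pos: [0.4745, -0.0887, 0.1335]
tool_rot: [0.002, 0.997, 0.073, 0.0]
contact_force: [1.7, -8.1, -1.7]
gripper_width: 0.358
grasp_force: 3.8
```

```bash
python3 -c "
from h import *
ft();look()"
```

```text
t 22.45 pos [ 0.4745 -0.0887  0.1335] a -0.142 R 0.1601 yaw 0.147 Ftan -8.25 Frad -0.5 Fz -1.65 w 0.358
side ball 44 [ 0.5795 -0.0437  0.1822] foot 158 [ 0.6226 -0.0547  0.0371]
scene ball 44 [ 0.5789 -0.0431  0.1797] foot 176 [ 0.6238 -0.0571  0.0382]
```

Call:
{"fn": "move_arm", "kwargs": {"plan": [[[0.001, -0.03, 0, 0, 0, 0.15, 0.64], [0, -0.03, 0, 0, 0, 0.15, 0.64], [0.001, -0.03, 0, 0, 0, 0.15, 0.64], [0, -0.03, 0, 0, 0, 0.15, 0.64], [0.001, -0.03, 0, 0, 0, 0.15, 0.64], [0, -0.03, 0, 0, 0, 0.15, 0.64], [0.001, -0.03, 0, 0, 0, 0.15, 0.64], [0, -0.03, 0, 0, 0, 0.15, 0.64], [0.001, -0.03, 0, 0, 0, 0.15, 0.64], [0, -0.03, 0, 0, 0, 0.15, 0.64]]]}}

```text
time: 23.8
tool_pos: [0.4731, -0.0533, 0.1335]
tool_rot: [0.001, 0.999, -0.039, -0.0]
contact_force: [-2.4, -7.1, 0.1]
gripper_width: 0.357
grasp_force: 3.6
```

```bash
python3 -c "
from h import *
ft();look()"
```

```text
t 23.8 pos [ 0.4731 -0.0533  0.1335] a 0.079 R 0.1604 yaw -0.077 Ftan -7.31 Frad 1.85 Fz 0.11 w 0.357
side ball 48 [ 0.5844 -0.0326  0.1816] foot 154 [ 0.6233 -0.055   0.0363]
scene ball 44 [ 0.5842 -0.0329  0.1794] foot 174 [ 0.6242 -0.0572  0.0375]
```

Call:
{"fn": "move_arm", "kwargs": {"plan": [[[0.001, -0.03, 0, 0, 0, 0.15, 0.64], [0, -0.03, 0, 0, 0, 0.15, 0.64], [0.001, -0.03, 0, 0, 0, 0.15, 0.64], [0, -0.03, 0, 0, 0, 0.15, 0.64], [0.001, -0.03, 0, 0, 0, 0.15, 0.64], [0, -0.03, 0, 0, 0, 0.15, 0.64], [0.001, -0.03, 0, 0, 0, 0.15, 0.64], [0, -0.03, 0, 0, 0, 0.15, 0.64], [0.001, -0.03, 0, 0, 0, 0.15, 0.64], [0, -0.03, 0, 0, 0, 0.15, 0.64]]]}}

```text
time: 25.15
tool_pos: [0.4796, -0.018, 0.1335]
tool_rot: [0.001, 0.989, -0.15, -0.001]
contact_force: [-2.4, -7.4, 1.0]
gripper_width: 0.36
grasp_force: 3.6
```

```bash
python3 -c "
from h import *
ft();look()"
```

```text
t 25.15 pos [ 0.4796 -0.018   0.1335] a 0.304 R 0.1607 yaw -0.302 Ftan -7.8 Frad 0.07 Fz 0.98 w 0.36
side ball 43 [ 0.5911 -0.0233  0.1817] foot 153 [ 0.623  -0.055   0.0356]
scene ball 45 [ 0.5912 -0.0246  0.1789] foot 175 [ 0.6239 -0.0573  0.0365]
```

Call:
{"fn": "move_arm", "kwargs": {"plan": [[[0.001, -0.02, 0, 0, 0, 0.1, 0.64], [0, -0.02, 0, 0, 0, 0.1, 0.64], [0.001, -0.02, 0, 0, 0, 0.1, 0.64], [0, -0.02, 0, 0, 0, 0.1, 0.64], [0.001, -0.02, 0, 0, 0, 0.1, 0.64], [0, -0.02, 0, 0, 0, 0.1, 0.64], [0, -0.02, 0, 0, 0, 0.1, 0.64], [0, -0.02, 0, 0, 0, 0.1, 0.64], [0.001, -0.02, 0, 0, 0, 0.1, 0.64], [0, -0.02, 0, 0, 0, 0.1, 0.64]]]}}

```text
time: 26.5
tool_pos: [0.4885, 0.0043, 0.1335]
tool_rot: [0.002, 0.975, -0.224, -0.001]
contact_force: [-4.3, -6.1, 2.0]
gripper_width: 0.368
grasp_force: 3.6
```

```bash
python3 -c "
from h import *
ft();look()"
```

```text
t 26.5 pos [0.4885 0.0043 0.1335] a 0.453 R 0.1607 yaw -0.452 Ftan -7.32 Frad 1.2 Fz 1.95 w 0.368
side ball 50 [ 0.5977 -0.0181  0.1811] foot 134 [ 0.625  -0.0544  0.035 ]
scene ball 19 [ 0.5982 -0.0169  0.1768] foot 165 [ 0.6247 -0.0575  0.036 ]
```

Call:
{"fn": "move_arm", "kwargs": {"plan": [[[0.001, -0.03, 0, 0, 0, 0.15, 0.64], [0, -0.03, 0, 0, 0, 0.15, 0.64], [0.001, -0.03, 0, 0, 0, 0.15, 0.64], [0, -0.03, 0, 0, 0, 0.15, 0.64], [0.001, -0.03, 0, 0, 0, 0.15, 0.64], [0, -0.03, 0, 0, 0, 0.15, 0.64], [0.001, -0.03, 0, 0, 0, 0.15, 0.64], [0, -0.03, 0, 0, 0, 0.15, 0.64], [0, 0, 0, 0, 0, 0, 0.64], [0, 0, 0, 0, 0, 0, 0.64]]]}}

```text
time: 27.85
tool_pos: [0.5033, 0.0294, 0.1334]
tool_rot: [0.001, 0.951, -0.31, -0.001]
contact_force: [-2.7, -4.6, 1.7]
gripper_width: 0.362
grasp_force: 2.8
```

```bash
python3 -c "
from h import *
ft();look()"
```

```text
t 27.85 pos [0.5033 0.0294 0.1334] a 0.634 R 0.161 yaw -0.631 Ftan -5.31 Frad -0.5 Fz 1.71 w 0.362
side ball 48 [ 0.6056 -0.0138  0.1819] foot 34 [ 0.6206 -0.061   0.038 ]
scene ball 13 [ 0.6075 -0.0131  0.1831] foot 166 [ 0.6245 -0.0579  0.0362]
```

Call:
{"fn": "move_arm", "kwargs": {"plan": [[[0.002, 0.08, 0, 0, 0, -0.4, 0.64], [0.002, 0.08, 0, 0, 0, -0.4, 0.64], [0.002, 0.08, 0, 0, 0, -0.4, 0.64], [0.003, 0.08, 0, 0, 0, -0.4, 0.64], [0.002, 0.08, 0, 0, 0, -0.4, 0.64], [0.003, 0.08, 0, 0, 0, -0.4, 0.64], [0.002, 0.08, 0, 0, 0, -0.4, 0.64], [0.003, 0.08, 0, 0, 0, -0.4, 0.64], [0.002, 0.08, 0, 0, 0, -0.4, 0.64], [0.003, 0.08, 0, 0, 0, -0.4, 0.64]]]}}

```text
time: 29.2
tool_pos: [0.4735, -0.0587, 0.1334]
tool_rot: [-0.001, 1.0, -0.014, 0.0]
contact_force: [0.3, 1.5, -0.6]
gripper_width: 0.357
grasp_force: 0.6
```

Call:
{"fn": "move_arm", "kwargs": {"plan": [[[0.002, 0.08, 0, 0, 0, -0.4, 0.64], [0.002, 0.08, 0, 0, 0, -0.4, 0.64], [0.002, 0.08, 0, 0, 0, -0.4, 0.64], [0.003, 0.08, 0, 0, 0, -0.4, 0.64], [0.002, 0.08, 0, 0, 0, -0.4, 0.64], [0.003, 0.08, 0, 0, 0, -0.4, 0.64], [0, 0, 0, 0, 0, 0, 0.64], [0.001, -0.04, 0, 0, 0, 0.2, 0.64], [0, -0.04, 0, 0, 0, 0.2, 0.64], [0.001, -0.04, 0, 0, 0, 0.2, 0.64]]]}}

```text
time: 30.45
tool_pos: [0.4779, -0.1017, 0.1335]
tool_rot: [-0.0, 0.993, 0.118, 0.0]
contact_force: [0.6, -1.2, 0.4]
gripper_width: 0.357
grasp_force: 0.4
```

```bash
python3 -c "
from h import *
ft();look()"
```

```text
t 30.45 pos [ 0.4779 -0.1017  0.1335] a -0.226 R 0.1592 yaw 0.237 Ftan -1.3 Frad -0.33 Fz 0.41 w 0.357
side ball 46 [ 0.5783 -0.0471  0.1819] foot 151 [ 0.6238 -0.0553  0.0341]
scene ball 42 [ 0.5778 -0.0471  0.1801] foot 163 [ 0.6251 -0.0579  0.0356]
```

Call:
{"fn": "move_arm", "kwargs": {"plan": [[[0.001, -0.03, 0, 0, 0, 0.15, 0.64], [0, -0.03, 0, 0, 0, 0.15, 0.64], [0.001, -0.03, 0, 0, 0, 0.15, 0.64], [0, -0.03, 0, 0, 0, 0.15, 0.64], [0.001, -0.03, 0, 0, 0, 0.15, 0.64], [0, -0.03, 0, 0, 0, 0.15, 0.64], [0.001, -0.03, 0, 0, 0, 0.15, 0.64], [0, -0.03, 0, 0, 0, 0.15, 0.64], [0.001, -0.03, 0, 0, 0, 0.15, 0.64], [0, -0.03, 0, 0, 0, 0.15, 0.64]]]}}

```text
time: 31.8
tool_pos: [0.4735, -0.0684, 0.1335]
tool_rot: [0.002, 1.0, 0.006, -0.0]
contact_force: [-0.0, -9.5, -1.4]
gripper_width: 0.363
grasp_force: 4.5
```

```bash
python3 -c "
from h import *
ft();look()"
```

```text
t 31.8 pos [ 0.4735 -0.0684  0.1335] a -0.015 R 0.1595 yaw 0.012 Ftan -9.53 Frad 0.15 Fz -1.43 w 0.363
side ball 45 [ 0.5822 -0.0369  0.1815] foot 157 [ 0.6232 -0.0551  0.0342]
scene ball 44 [ 0.5819 -0.0376  0.1794] foot 166 [ 0.6242 -0.058   0.0356]
```

Call:
{"fn": "move_arm", "kwargs": {"plan": [[[0, -0.007, 0, 0, 0, 0.03, 0.64], [0, -0.007, 0, 0, 0, 0.03, 0.64], [0, -0.007, 0, 0, 0, 0.03, 0.64], [0, -0.007, 0, 0, 0, 0.03, 0.64], [0, -0.007, 0, 0, 0, 0.03, 0.64], [0, -0.007, 0, 0, 0, 0.03, 0.64], [0, -0.007, 0, 0, 0, 0.03, 0.64], [0, -0.007, 0, 0, 0, 0.03, 0.64], [0, -0.007, 0, 0, 0, 0.03, 0.64], [0, -0.007, 0, 0, 0, 0.03, 0.64]]]}}

```text
time: 33.15
tool_pos: [0.4734, -0.0602, 0.1334]
tool_rot: [0.002, 1.0, -0.016, -0.0]
contact_force: [-1.0, -8.7, -2.7]
gripper_width: 0.36
grasp_force: 4.7
```

```bash
python3 -c "
from h import *
ft();look()"
```

```text
t 33.15 pos [ 0.4734 -0.0602  0.1334] a 0.036 R 0.1597 yaw -0.033 Ftan -8.77 Frad 0.65 Fz -2.65 w 0.36
side ball 47 [ 0.5835 -0.0345  0.1817] foot 153 [ 0.6231 -0.0549  0.0338]
scene ball 43 [ 0.5832 -0.0363  0.179 ] foot 169 [ 0.6246 -0.0577  0.0355]
```

Call:
{"fn": "move_arm", "kwargs": {"plan": [[[0, -0.008, 0, 0, 0, 0.04, 0.64], [0, -0.008, 0, 0, 0, 0.04, 0.64], [0, -0.008, 0, 0, 0, 0.04, 0.64], [0, -0.008, 0, 0, 0, 0.04, 0.64], [0, -0.008, 0, 0, 0, 0.04, 0.64], [0, -0.008, 0, 0, 0, 0.04, 0.64], [0, -0.008, 0, 0, 0, 0.04, 0.64], [0, -0.008, 0, 0, 0, 0.04, 0.64], [0, -0.008, 0, 0, 0, 0.04, 0.64], [0, -0.008, 0, 0, 0, 0.04, 0.64]]]}}

```text
time: 34.5
tool_pos: [0.4738, -0.0508, 0.1335]
tool_rot: [0.003, 0.999, -0.046, -0.001]
contact_force: [-1.4, -10.5, -1.4]
gripper_width: 0.362
grasp_force: 5.1
```

```bash
python3 -c "
from h import *
ft();look()"
```

```text
t 34.5 pos [ 0.4738 -0.0508  0.1335] a 0.095 R 0.1599 yaw -0.093 Ftan -10.58 Frad 0.42 Fz -1.45 w 0.362
side ball 46 [ 0.5855 -0.0314  0.1812] foot 158 [ 0.6234 -0.0553  0.0342]
scene ball 45 [ 0.5843 -0.0329  0.1786] foot 163 [ 0.6244 -0.0578  0.0356]
```

The push is now 10.6 N against about 7.3 N running free, and the foot has stopped descending. Now I'll release and retreat upward.

Call:
{"fn": "move_arm", "kwargs": {"plan": [[[0, 0.015, 0, 0, 0, 0, 0.64], [0, 0.015, 0, 0, 0, 0, 0.5], [0, 0, 0, 0, 0, 0, 0.5], [0, 0, 0, 0, 0, 0, 0.5], [0, 0, -0.15, 0, 0, 0, 0.5], [0, 0, -0.3, 0, 0, 0, 0.5], [0, 0, -0.4, 0, 0, 0, 0.5], [0, 0, -0.4, 0, 0, 0, 0.5], [-0.2, 0, 0, 0, 0, 0, 0.5], [0, 0, 0, 0, 0, 0, 0.5]]]}}

```text
time: 35.85
tool_pos: [0.4502, -0.0499, 0.2858]
tool_rot: [0.0, 0.999, -0.046, 0.002]
contact_force: [-0.4, 0.8, -0.6]
gripper_width: 0.501
grasp_force: 0.0
```

```bash
python3 - <<'E'
from h import *
ft();look()
D=cam("side"); S=cam("scene")
q=pts(D,.16,.205,(.473,-.066),(.04,.06)); print("grip",np.median(q,0))
im=[cv2.resize(f["pixels"][y:y+120,x:x+160],(400,300),interpolation=cv2.INTER_CUBIC) for f,x,y in((D,240,120),(S,240,160))]
cv2.imwrite("pics/p4.png",np.hstack(im))
E
```

```text
t 35.85 pos [ 0.4502 -0.0499  0.2858] a 0.088 R 0.1835 yaw -0.091 Ftan 0.79 Frad 0.46 Fz -0.65 w 0.501
side ball 45 [ 0.5846 -0.0329  0.1818] foot 151 [ 0.6235 -0.0558  0.0345]
scene ball 45 [ 0.5827 -0.0341  0.179 ] foot 162 [ 0.6243 -0.0581  0.036 ]
grip [ 0.46692696 -0.05240965  0.18589248]
```

View pics/p4.png

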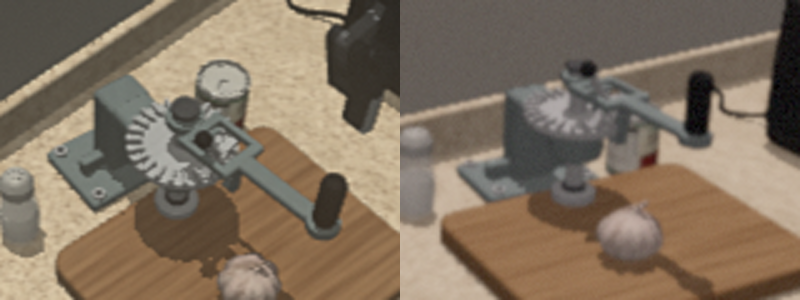

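The foot rests on the board at (176,208) in the side crop and (573,200) in the scene crop. The lever leans left at (203,138), the board and bystanders are in place, and the robot is clear.

```bash
python3 -c "
from h import *
print(manip.job_done())"
```

```text
the job is handed in; nothing more can be done
None
```

The job is handed in with the board clamped: lever on its tightening side, final push about 10.6 N against 7.3 N running free (roughly 100 N on the board by that ratio), nothing around it visibly moved, and no verdict shown yet.

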